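# Cash up the coin cassettes into the deposit box

### The job

Cash up the coin: lift every coin cassette straight up out of the interlocking T-keys of its dock, without lifting or tipping the dock, and set it down gently, upright, side by side with the others in the open deposit box; one cassette has already been taken out and stands on the counter, and it goes in as well. When all the cassettes are in, shut the lid fully, swing the hasp down over its staple until it lies against the box, and drop the retaining pin fully home through the staple's loop. Keep the cassettes upright all the time and leave the other things on the counter where they are.

Things in the scene. Friction and masses are not known exactly. Their poses are not given: they have to be found in the camera images.
- dock: Loose 1.5 kg steel coin dock, 96 x 276 x 52 mm, row along its y; origin centre of underside, z up. Bay centres y=-96,-32,+32,+96 mm (x=0), bay floor z=8. Fixed aluminium T-keys (tops z=46) between the bays and at the ends engage both flanks of each cassette with about 2 mm play: it leaves only straight up, free once raised 40 mm. Two or three bays are full.
- cassette_yellow: Coin cassette, grey tray 82(x) x 56(y) x 82(z) mm holding a coin roll (top under z=31), 0.2-0.4 kg, may be absent. Origin centre of underside, z up. Its yellow carrying bar lies along x: 80 mm long, 10 mm thick in y, z=70 to 82, open space under it; pinch it across y near z=76. Tray and grooved flanks are 40 mm tall. Starts in a dock bay, axes as the dock's.
- cassette_blue: Coin cassette, grey tray 82(x) x 56(y) x 82(z) mm holding a coin roll (top under z=31), 0.2-0.4 kg, may be absent. Origin centre of underside, z up. Its blue carrying bar lies along x: 80 mm long, 10 mm thick in y, z=70 to 82, open space under it; pinch it across y near z=76. Tray and grooved flanks are 40 mm tall. Starts in a dock bay, axes as the dock's.
- cassette_red: Coin cassette, grey tray 82(x) x 56(y) x 82(z) mm holding a coin roll (top under z=31), 0.2-0.4 kg, may be absent. Origin centre of underside, z up. Its red carrying bar lies along x: 80 mm long, 10 mm thick in y, z=70 to 82, open space under it; pinch it across y near z=76. Tray and grooved flanks are 40 mm tall. Starts in a dock bay, axes as the dock's.
- cassette_green: Coin cassette, grey tray 82(x) x 56(y) x 82(z) mm holding a coin roll (top under z=31), 0.2-0.4 kg, may be absent. Origin centre of underside, z up. Its green carrying bar lies along x: 80 mm long, 10 mm thick in y, z=70 to 82, open space under it; pinch it across y near z=76. Tray and grooved flanks are 40 mm tall. Starts in a dock bay, axes as the dock's.
- cassette_orange: Coin cassette, grey tray 82(x) x 56(y) x 82(z) mm holding a coin roll (top under z=31), 0.2-0.4 kg. Origin centre of underside, z up. Its orange carrying bar lies along x: 80 mm long, 10 mm thick in y, z=70 to 82, open space under it; pinch it across y near z=76. Tray and grooved flanks are 40 mm tall. Starts on the counter.
- deposit_box: Blue steel box fixed to the counter, 115(x) x 292(y) x 92(z) mm; inside 107 x 284, floor top z=4, 4 mm walls. Origin centre of underside; +x goes from its front (hasp side, towards robot) to the hinge side. Four cassettes fit side by side along y (say y=-102,-34,+34,+102) with their bars along x. The front face is x=-57.5.
- box_lid (a joint): Lid angle, rad: 0 shut, about 1.65 at the start, 1.9 at most. Plate 8 mm thick, 117 mm deep, 294 long (along y). Stiff hinge (0.35 N m): it stays where left and must be pushed shut all the way, e.g. with closed fingertips behind its outer face near the free edge, 85 mm to the -y side of the middle, clear of hasp and pin.
- lid_hinge (a point): Point on the lid's hinge axis at mid-length: x=57.5, y=0, z=92 mm in the box frame; axis along the box's y. With the lid shut its underside is at this height, its top 8 mm higher.
- lid_front (a point): Middle of the lid's free edge on its outer (top) face, 115 mm from the hinge.
- hasp (a joint): Hasp angle to the lid, rad: 0 hanging down against the box front with the lid shut, 1.57 straight out in the lid's plane, more = folded back over the lid's outer face; 2.0 to 2.6 at the start, 2.7 at most. Light friction (0.03 N m): stays where left, 1 to 3 N pushes it over.
- hasp_hinge (a point): Middle of the hasp's hinge axis (along the box's y) at the lid's free edge; with the lid shut x=-62.5, y=0, z=96 mm in the box frame. The hasp is a plate 56 wide, 71 long, 3 mm thick in the plane of this axis, with a 26 mm wide window 35 to 57 mm from the axis that passes over the staple.
- hasp_tip (a point): Middle of the hasp's free end, 71 mm from its hinge.
- staple_eye (a point): Centre of the staple's opening in front of the closed hasp, at the top of the loop: x=-78.5, y=0, z=55 mm in the box frame, axes as the box's. The staple is a level loop of 6 mm steel bar, 35 mm out of the box front; the opening left for the pin is 22 mm (x) by 12 mm (y), open up and down. Pin home: its origin at this point.
- parking_eye (a point): Same kind of loop on the box front at y=+85 mm, where the pin hangs at the start; x=-78.5, z=55 mm in the box frame.
- pin: Retaining pin, upright, round about z, 119 mm long, 0.06 kg. Origin on its axis, under the 22 mm collar that rests on a loop. Below: 7 mm shank, 40 mm long, tapered tip. Above: 10 mm stem, then a red grip 16 mm thick from z=30 to 79. Starts hanging in the parking loop; comes out straight up.
- card_terminal: Black card terminal, 165 x 68 x 33 mm, lying at the back; bystander.
- calculator: Desk calculator, 146 x 104 x 17 mm, lying at the front; bystander.
- yellow_can: Yellow aerosol can, 54 mm diameter, 202 mm tall, standing behind the box; bystander.

How it is judged:
By the outcome, as a careful person would: the job done as asked, in the order asked, and still so for the second after the job is handed in, with the robot touching nothing.
Of cassette_yellow, cassette_blue, cassette_red, cassette_green only 2 to 3 are there at a start; the rules pass over those that are not, and their reading is None.
At some moment in a run one of cassette_yellow, cassette_blue, cassette_red, cassette_green, cassette_orange may be knocked a few centimetres aside while the robot is not near it.
It also fails if it takes over 210 s, if anything falls off the work surface, if the arm or the gripper's body presses on something with over 40 N, if the wrist force passes 120 N, or if a joint passes its speed limit or range.

### The arm

A 7-joint arm with a two-finger parallel gripper is mounted at the origin on a cart in front of the work surface, level with it; the furniture and walls round the work are solid. World frame = base frame: x ahead of the robot, y to its left, z up, the work surface at z = 0. Lengths are in m, angles in rad, forces in N, time in s.
With the tool pointing down it reaches from about 0.4 to 0.925 m from the base axis. Payload 5.6 kg.
Tool frame: the origin (TCP) lies at the very end of the fingers, on their centre line; the grasp point (between the pads) lies 19 mm behind it; z points along the fingers, y is the line along which they close (so a half turn about z gives the same grasp; the last joint's range is limited). The gripper opens to 85 mm and grips with 20 to 120 N. Pads are 22 mm wide; open, the fingers measure 114 mm over their backs; the gripper's body (76 mm by 85 mm) begins 54 mm behind the grasp point. The pads swing forward as they close: fully open they stand 13 mm farther back than shut.
Start: joints at [-1.286, 0.468, -0.012, 1.603, 0.006, 1.071, -0.056], TCP at [0.209, 0.615, 0.231] pointing down, gripper open.
Joint ranges: [-2.53, 2.53], [-0.31, 2.02], [-1.57, 1.55], [0.28, 2.44], [-1.29, 4.43], [0.15, 1.84], [-2.92, 2.92]. Speed limits (rad/s): [2.57, 2.57, 3.14, 3.14, 3.14, 3.14, 3.14].

### API

Orientations are given as [roll, pitch, yaw] about the fixed x, y, z axes, in that order (R = Rz(yaw) Ry(pitch) Rx(roll)).
In Python, from workcell import env, get_image, ticket, finder gives the robot as it stands.
- The arm moves only by the tool jog_arm, never from a script. Its argument "moves" is text: rows parted by semicolons, each of 5 numbers parted by spaces: the finger opening in mm, from 0 to 85.4, then the shift along the tool's x, y, z in units of 30 mm (1.0 is 30 mm), then the turn about the tool's z in units of 5 degrees (1.0 is 5 degrees). In form: gripper x y z turn; .... A call has 1 to 20 rows; each row shifts and turns the commanded pose from where the row before left it, along the tool's axes as they then stand; what a row does not reach is not made up. A row lasts 1/12 s, in which the tool goes at most 41.7 mm and 7.16 degrees, less where a joint would pass 70% of its speed; a pose out of reach is approached as far as the arm can. A call is refused whole if a number of a shift passes 1 or a number of a turn 1, either way. A call with a gripper value outside its range is refused whole. The fingers move at their own pace and stop on an object; the grip force is fixed at half the most. Time passes only in rows, so rows that do not move let the fingers close. It gives the time, the measured TCP pose, the force, the opening and the grip force at its end, in the units of the state.
- env.get_state(): the state, without advancing time (a new reading comes with each control period).
- get_image(name): name is "scene" or "top" or "wrist"; returns a dict with "img" (420x560x3 uint8, red, green, blue), "depth" (420x560 float32, m along the optical axis (not along the pixel's ray), 0 where there is no reading), "fx", "fy", "cx", "cy" (pixels), "dist_coeffs" ([k1, k2, p1, p2, k3] as OpenCV has them; the pictures are not rectified), "T" (4x4, takes a point from camera to world coordinates); the wrist camera has in their place "tool_from_camera" (4x4, takes a point from camera to tool coordinates, whose origin is the TCP and whose axes are the flange's). Camera axes: x right, y down, z forward; pixel columns grow to the right and rows downward; lengths in m; the calibration is good to about 2 mm. A picture is of the moment at which its call begins: read the wrist's pose just before it.
- ticket.close_job(): hands the job in; it is judged then, once.
Trained networks look in a picture, given as the dict that the camera call returned (one of the last four; its "shot" number tells which), for a name from the list of things; names that differ only in an ending like _2 or _b are one class to them, and where a whole thing is asked for, a point or a joint stands for the part that bears it (a point fixed in the world has none). Each returns a list of dicts, best first, with "confidence" (0 to 1); they miss things now and then, are a little off and sometimes report something else, mostly with a low value. They report only what shows in the picture. A call takes as long as a camera call.
- finder.spot_in(picture, name): "uv" ([column, row] in pixels, amid what is visible of it).
- finder.cut_out(picture, name): "region" (420x560 bool, what is visible of it) and "uv" ([column, row] in pixels, amid what is visible of it).
The state is a dict: "clock": time; "joint_positions": joint angles; "joint_velocities": joint speeds; "joint_torque": joint torques, N m; "position": TCP position; "ee_rot": TCP orientation; "wrist_force": force on the tool from outside, world axes, zero at the start; "moment": the same for the moment, N m; "grip_width": finger opening in m; "grip_force": force on a finger pad.
Only numpy, scipy, OpenCV 4.12 (cv2) and the standard library are available. Lean on these libraries where they do the work, as an engineer would, in place of code of your own. Each camera call takes 0.05 s, during which the arm holds its last target. There are 200 camera calls.

## Working session

There is one attempt and no reset: what is moved stays moved. The work goes in short steps, Python scripts to look and compute and a tool call to move; the robot and the scene stay as the last step left them, time stands still between calls to the robot, and variables do not carry over. Pictures are saved under pics/ and viewed, at most 14 in all, crops included, and the job is handed in when it is done.

Besides the shell and the picture viewer there is one more tool, called after "Request:" in YAML: its name, and indented under it one key for each argument. jog_arm: Moves the arm, as the interface text tells. Its arguments: {"type":"object","properties":{"moves":{"type":"string"}},"required":["moves"]}

```bash
mkdir -p pics; cat > h.py <<'E'
import numpy as np, cv2
from workcell import env,get_image,ticket,finder
from scipy.spatial.transform import Rotation as R
def Tcam(p):
    if 'T' in p: return np.array(p['T'])
    s=p['state']; T=np.eye(4); T[:3,:3]=R.from_euler('xyz',s['ee_rot']).as_matrix(); T[:3,3]=s['position']
    return T@np.array(p['tool_from_camera'])
def shot(n):
    s=env.get_state(); p=get_image(n); p['state']=s; return p
def save(p,f): cv2.imwrite('pics/'+f,p['img'][:,:,::-1])
def pts(p,mask):
    v,u=np.nonzero(mask&(p['depth']>0)); d=p['depth'][v,u].astype(float)
    K=np.array([[p['fx'],0,p['cx']],[0,p['fy'],p['cy']],[0,0,1]])
    n=cv2.undistortPoints(np.stack([u,v],1).astype(float)[:,None],K,np.array(p['dist_coeffs'],float))[:,0]
    c=np.c_[n*d[:,None],d]; T=Tcam(p); return c@T[:3,:3].T+T[:3,3]
def look(p,name,k=1):
    r=finder.cut_out(p,name)
    out=[]
    for q in r[:k]: out.append((q['confidence'],q['uv'],pts(p,q['region'])))
    return out
E
python3 - <<'E'
from h import *
print(env.get_state())
for n in ['scene','top']:
    p=shot(n); save(p,n+'0.png'); print(n,Tcam(p).round(3).tolist())
    for o in ['dock','cassette_yellow','cassette_blue','cassette_red','cassette_green','cassette_orange','deposit_box','box_lid','hasp','pin','card_terminal','calculator','yellow_can']:
        for c,uv,P in look(p,o):
            if len(P): print(o,round(c,2),np.round(uv),len(P),'med',np.median(P,0).round(3),'lo',np.percentile(P,3,0).round(3),'hi',np.percentile(P,97,0).round(3))
E
```

```text
{'clock': 0.0, 'joint_positions': array([-1.28604792,  0.4684173 , -0.01157242,  1.603612  ,  0.00600095,
        1.07141151, -0.05628179]), 'joint_velocities': array([ 0.00125937, -0.00080028, -0.00023683,  0.00103636, -0.00028936,
        0.00105546, -0.00035019]), 'joint_torque': array([ 4.10435850e-04, -5.32389235e+01,  2.09576340e-02, -2.51305282e+01,
        1.12411275e-02,  7.91123312e-03,  1.31447450e-05]), 'position': array([0.20914638, 0.61484466, 0.2303171 ]), 'ee_rot': array([-3.13978397e+00,  1.40270450e-04,  2.81377187e+00]), 'wrist_force': array([ 0.71391787,  0.25909359, -0.4896338 ]), 'moment': array([-0.00366307,  0.00124321, -0.03132851]), 'grip_force': 0.0, 'grip_width': 0.08552993666168923}
scene [[-0.584, -0.509, 0.632, 0.039], [-0.812, 0.366, -0.454, 0.367], [-0.0, -0.779, -0.627, 0.615], [0.0, 0.0, 0.0, 1.0]]
dock 0.65 [216. 296.] 3602 med [0.514 0.19  0.012] lo [0.391 0.133 0.002] hi [0.658 0.227 0.053]
cassette_yellow 0.88 [235. 310.] 1609 med [0.429 0.178 0.044] lo [0.41  0.135 0.016] hi [0.449 0.213 0.092]
cassette_blue 0.91 [202. 272.] 1497 med [0.556 0.1
[... 1724 characters left out ...]
096  0.046] lo [ 0.492 -0.234  0.002] hi [0.671 0.048 0.239]
box_lid 0.86 [326. 186.] 3654 med [ 0.624 -0.099  0.182] lo [ 0.603 -0.23   0.09 ] hi [0.683 0.038 0.259]
hasp 0.88 [326. 167.] 637 med [ 0.654 -0.101  0.234] lo [ 0.632 -0.126  0.213] hi [ 0.683 -0.075  0.263]
pin 0.58 [280. 251.] 78 med [ 0.479 -0.001  0.13 ] lo [ 0.472 -0.009  0.055] hi [0.489 0.008 0.138]
card_terminal 0.66 [239. 143.] 1617 med [0.766 0.109 0.033] lo [0.739 0.035 0.009] hi [0.799 0.183 0.039]
calculator 0.73 [369. 290.] 2407 med [ 0.388 -0.22   0.018] lo [ 0.342 -0.287  0.009] hi [ 0.438 -0.153  0.022]
yellow_can 0.57 [326. 123.] 863 med [ 0.78  -0.108  0.157] lo [ 0.77  -0.133  0.016] hi [ 0.812 -0.086  0.203]
```

View pics/scene0.png

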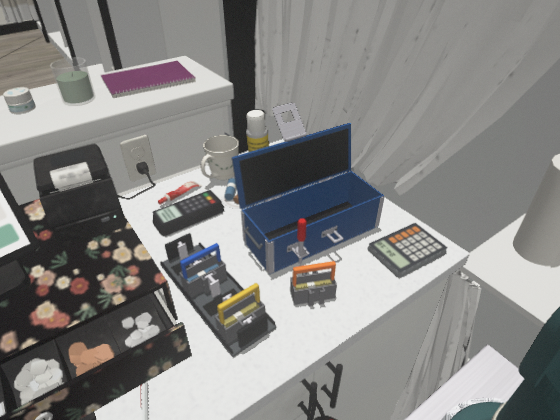

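View pics/top0.png

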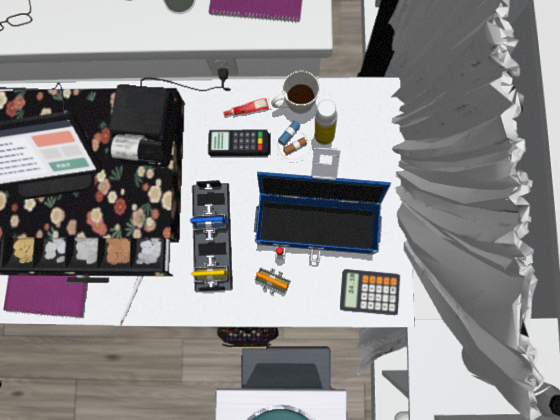

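The scene picture shows the blue cassette at about (202,272), yellow at (235,310), and orange on the counter at (312,287). The pin is in its loop at (302,232), and the lid is open with the hasp at (290,120). The top view agrees, with dock bays 1 and 3 full, so there are three cassettes. Next I fit the poses.

```bash
cat >> h.py <<'E'
def rect(P):
    (c,s,a)=cv2.minAreaRect(P[:,:2].astype(np.float32)*1000); 
    if s[0]<s[1]: s=s[::-1]; a+=90
    a=(a+90)%180-90
    return np.round(c,1),np.round(s,1),round(a,1)
def bar(p,name,zlo,zhi):
    """centre (mm), size, angle (deg) of long axis of carrying bar: near-top points of the mask"""
    for c,uv,P in look(p,name):
        Q=P[(P[:,2]>zlo)&(P[:,2]<zhi)]
        if len(Q)>8:
            m=np.median(Q,0); Q=Q[np.linalg.norm(Q[:,:2]-m[:2],axis=1)<.06]
            print(name,round(c,2),len(Q),'z',np.percentile(Q[:,2],[10,50,90]).round(4),rect(Q))
E
python3 - <<'E'
from h import *
for n in ['top','scene']:
    p=shot(n); print(n)
    for o in ['cassette_yellow','cassette_blue']: bar(p,o,.075,.11)
    bar(p,'cassette_orange',.068,.1)
    P=pts(p,np.ones(p['depth'].shape,bool))
    def reg(lo,hi): return P[(P>lo).all(1)&(P<hi).all(1)]
    Q=reg([.46,-.28,.086],[.66,.09,.096]); print('rim',len(Q),rect(Q))
    Q=reg([.49,-.28,-.01],[.62,.08,.012]); print('floor',len(Q),Q[:,2].mean(),rect(Q))
    Q=reg([.36,.1,.025],[.70,.25,.07]); print('dock',len(Q),rect(Q))
    Q=reg([.45,-.05,.11],[.52,.05,.15]); print('pin',len(Q),Q.mean(0),rect(Q))
    Q=reg([.44,-.25,.04],[.488,-.05,.062]); print('staple',len(Q),Q.mean(0),rect(Q))
    Q=reg([.60,-.28,.21],[.75,.1,.30]); print('lidtop',np.percentile(Q,[1,50,99],axis=0).round(3).tolist())
    # tall stuff left
    Q=reg([.0,.1,.05],[.9,.9,.6]); 
    for y0 in np.arange(.1,.7,.1):
        q=Q[(Q[:,1]>y0)&(Q[:,1]<y0+.1)]; print(round(y0,1),[ (round(x0,1),round(q[(q[:,0]>x0)&(q[:,0]<x0+.2)][:,2].max(),2)) for x0 in np.arange(.1,.9,.2) if ((q[:,0]>x0)&(q[:,0]<x0+.2)).any()])
w=shot('wrist'); print(np.array(w['tool_from_camera']).round(3).tolist(),w['fx'])
E
```

```text
top
cassette_yellow 0.67 146 z [0.0869 0.0902 0.0939] (array([432.2, 170.5]), array([78.7, 10.1]), -86.4)
cassette_blue 0.97 152 z [0.0844 0.0903 0.0938] (array([560.3, 178.3]), array([80. , 10.8]), -87.0)
cassette_orange 0.76 144 z [0.079  0.082  0.0856] (array([415.8,  19.5]), array([77.1,  9.9]), 65.9)
rim 632 (array([539.2, -89.7]), array([295.6, 146.6]), 84.8)
floor 5348 0.005126735726823957 (array([ 555.1, -100. ]), array([359.8, 129.7]), 90.0)
dock 1280 (array([528.3, 176.2]), array([272.8,  82.9]), 3.3)
pin 46 [0.4813635  0.00069692 0.13208836] (array([481.6,   1. ]), array([15.9, 13.8]), 0.6)
staple 89 [ 0.47601524 -0.11653727  0.05386329] (array([ 474.2, -151.3]), array([158.6,  26.7]), -89.4)
lidtop [[0.625, -0.182, 0.21], [0.654, -0.1, 0.234], [0.685, -0.022, 0.267]]
0.1 [(np.float64(0.3), np.float64(0.1)), (np.float64(0.5), np.float64(0.1))]
0.2 [(np.float64(0.3), np.float64(0.1)), (np.float64(0.5), np.float64(0.27)), (np.float64(0.7), np.float64(0.26))]
0.3 [(np.float64(0.3), np.float64(0.1)), (np.float64(0.5), np.float64(0.27)), (np.float64(0.7), np.float64(0.26))]
0.4
[... 1118 characters left out ...]
125, 0.211], [0.654, -0.096, 0.234], [0.684, -0.069, 0.264]]
0.1 [(np.float64(0.3), np.float64(0.09)), (np.float64(0.5), np.float64(0.09))]
0.2 [(np.float64(0.3), np.float64(0.1)), (np.float64(0.5), np.float64(0.26)), (np.float64(0.7), np.float64(0.22))]
0.3 [(np.float64(0.3), np.float64(0.1)), (np.float64(0.5), np.float64(0.27)), (np.float64(0.7), np.float64(0.26))]
0.4 [(np.float64(0.3), np.float64(0.1)), (np.float64(0.5), np.float64(0.24)), (np.float64(0.7), np.float64(0.27))]
0.5 [(np.float64(0.3), np.float64(0.1)), (np.float64(0.5), np.float64(0.11))]
0.6 []
[[0.0, -0.959, -0.283, 0.071], [1.0, 0.0, -0.001, 0.001], [0.001, -0.283, 0.959, -0.143], [0.0, 0.0, 0.0, 1.0]] 300.45992550565177
```

```bash
python3 - <<'E'
from h import *
A=[]
for n in ['top','scene']:
    p=shot(n); A.append(pts(p,np.ones(p['depth'].shape,bool)))
P=np.concatenate(A)
xs=np.arange(.36,.76,.04); print('x',xs.round(2))
for y0 in np.arange(.2,.42,.02):
    print(round(y0,2),[ (lambda q: int(1000*np.percentile(q,97)) if len(q)>3 else -1)(P[(P[:,1]>=y0)&(P[:,1]<y0+.02)&(P[:,0]>=x0)&(P[:,0]<x0+.04)][:,2]) for x0 in xs])
E
```

```text
x [0.36 0.4  0.44 0.48 0.52 0.56 0.6  0.64 0.68 0.72]
0.2 [25, 91, 49, 16, 91, 89, 13, 52, 4, 4]
0.22 [3, 4, 16, 17, 17, 19, 18, 17, 4, 6]
0.24 [4, 4, 4, 55, 55, 95, 71, 90, 92, 212]
0.26 [4, 97, 64, 109, 111, 111, 111, 111, 206, 222]
0.28 [3, 97, 74, 110, 111, 111, 112, 111, 208, 223]
0.3 [3, 97, 71, 110, 111, 111, 112, 262, 264, 224]
0.32 [4, 98, 70, 110, 111, 112, 111, 261, 265, 239]
0.34 [3, 98, 71, 109, 110, 111, 111, 260, 264, 243]
0.36 [11, 98, 70, 109, 111, 111, 111, 112, 200, 222]
0.38 [6, 97, 72, 110, 110, 112, 112, 112, 198, 218]
0.4 [5, 98, 71, 110, 111, 111, 112, 187, 240, 111]
```

Request:
jog_arm:
  moves: "85 0 0 -1 0;85 0 0 -1 0;85 0 0 -1 0;85 0 0 -1 0;85 0 0 0 0"

```text
clock: 2.37
position: [0.2101, 0.618, 0.3588]
ee_rot: [3.13, -0.001, 2.814]
wrist_force: [0.5, 1.7, 1.1]
grip_width: 0.0852
grip_force: 0.0
```

```bash
cat >> h.py <<'E'
def plan(x,y,z,yawdeg=None,step=1.0):
    """total tool-axis shift in units (after the turn) and turn units to reach world target"""
    s=env.get_state(); r=s['ee_rot']; yaw=r[2]; t=0
    if yawdeg is not None:
        d=(np.radians(yawdeg)-yaw+np.pi)%(2*np.pi)-np.pi; t=-np.degrees(d)/5; yaw+=d
    d=np.array([x,y,z])-s['position']
    u=np.array([np.cos(yaw)*d[0]+np.sin(yaw)*d[1],np.sin(yaw)*d[0]-np.cos(yaw)*d[1],-d[2]])/.03
    n=max(1,int(np.ceil(np.abs(u).max()/step)))
    print('turn',round(t,2),'| shift',u.round(2),'=',n,'x',(u/n).round(3))
E
echo ok
```

```text
ok
```

Request:
jog_arm:
  moves: "85 0 0 0 1;85 0 0 0 1;85 0 0 0 1;85 0 0 0 1;85 0 0 0 1;85 0 0 0 1;85 0 0 0 1;85 0 0 0 1;85 0 0 0 1;85 0 0 0 1;85 0 0 0 1;85 0 0 0 1;85 0 0 0 1;85 0 0 0 0.5;85 0 0 0 0"

```text
clock: 3.62
position: [0.2092, 0.6154, 0.3511]
ee_rot: [3.141, 0.0, 1.635]
wrist_force: [-0.1, -0.3, -0.0]
grip_width: 0.0853
grip_force: 0.0
```

```bash
python3 -c "
from h import *
plan(.56,.175,.27,93.4)"
```

```text
turn 0.05 | shift [-15.35  10.8    2.7 ] = 16 x [-0.959  0.675  0.169]
```

Request:
jog_arm:
  moves: "85 -0.96 0.675 0 0.05;85 -0.96 0.675 0 0;85 -0.96 0.675 0 0;85 -0.96 0.675 0 0;85 -0.96 0.675 0 0;85 -0.96 0.675 0 0;85 -0.96 0.675 0 0;85 -0.96 0.675 0 0;85 -0.96 0.675 0.3 0;85 -0.96 0.675 0.3 0;85 -0.96 0.675 0.3 0;85 -0.96 0.675 0.3 0;85 -0.96 0.675 0.4 0;85 -0.96 0.675 0.4 0;85 -0.96 0.675 0.4 0;85 -0.96 0.675 0.3 0;85 0 0 0 0;85 0 0 0 0"

```text
clock: 5.12
position: [0.5614, 0.1725, 0.2696]
ee_rot: [-3.141, 0.001, 1.628]
wrist_force: [-0.3, 0.1, 0.5]
grip_width: 0.0852
grip_force: 0.0
```

```bash
python3 - <<'E'
from h import *
p=shot('wrist'); save(p,'w1.png')
print(p['state']['position'],p['state']['ee_rot'],p['state']['joint_positions'].round(2))
for o in ['cassette_blue','cassette_yellow','cassette_red','cassette_green']: bar(p,o,.08,.11)
P=pts(p,np.ones(p['depth'].shape,bool))
Q=P[(P>[.36,.1,.03]).all(1)&(P<[.70,.23,.06]).all(1)]; print('dock',len(Q),rect(Q))
E
```

```text
[0.56141986 0.172542   0.26961881] [-3.14080473e+00  1.27188901e-03  1.62763186e+00] [-0.73  0.34  0.47  1.75 -0.17  1.1  -0.14]
cassette_blue 0.73 660 z [0.088  0.0898 0.091 ] (array([560.5, 179.5]), array([79.1,  9.9]), -86.6)
cassette_yellow 0.75 763 z [0.0845 0.0897 0.0909] (array([433.2, 172.1]), array([79.5, 10.5]), -86.7)
dock 4528 (array([528.9, 177.4]), array([271.9,  82.1]), 3.3)
```

View pics/w1.png

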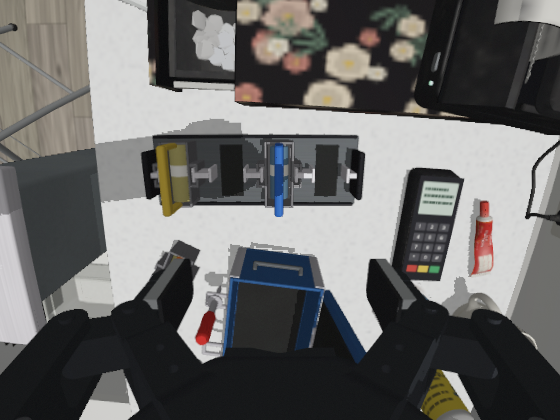

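The wrist view shows the blue bar at (279,180) and the yellow bar at (168,180), matching the fits. I'll lower onto blue.

```bash
python3 -c "
from h import *
plan(.5605,.179,.065,93.4)"
```

```text
turn 0.05 | shift [0.07 0.02 6.86] = 7 x [0.01  0.002 0.979]
```

Request:
jog_arm:
  moves: "50 0.07 0 1 0;50 0 0 1 0;50 0 0 1 0;50 0 0 1 0;50 0 0 1 0;50 0 0 0.8 0;50 0 0 0.6 0;50 0 0 0.45 0;50 0 0 0 0;50 0 0 0 0;8 0 0 0 0;8 0 0 0 0;8 0 0 0 0;8 0 0 0 0;8 0 0 0 0;8 0 0 0 0"

```text
clock: 6.7
position: [0.5607, 0.1775, 0.066]
ee_rot: [3.141, -0.001, 1.631]
wrist_force: [-2.3, 0.3, 5.2]
grip_width: 0.0092
grip_force: 48.6
```

Request:
jog_arm:
  moves: "8 0 0 -0.2 0;8 0 0 -0.3 0;8 0 0 -0.3 0;8 0 0 -0.3 0;8 0 0 -0.3 0;8 0 0 -0.3 0;8 0 0 -0.4 0;8 0 0 -0.6 0;8 0 0 -0.8 0;8 0 0 -0.8 0;8 0 0 -0.8 0;8 0 0 -0.6 0;8 0 0 -0.4 0;8 0 0 0 0;8 0 0 0 0"

```text
clock: 7.95
position: [0.5604, 0.1772, 0.2481]
ee_rot: [3.141, -0.0, 1.631]
wrist_force: [-0.8, -0.4, -5.7]
grip_width: 0.009
grip_force: 47.8
```

```bash
python3 - <<'E'
from h import *
A=[]
for n in ['top','scene']:
    p=shot(n); save(p,n+'1.png'); P=pts(p,np.ones(p['depth'].shape,bool))
    Q=P[(P>[.36,.1,.025]).all(1)&(P<[.70,.23,.06]).all(1)]; print('dock',len(Q),rect(Q))
    # box rim: sections
    f=P[(P[:,2]>.087)&(P[:,2]<.097)]
    for nm,lo,hi,ax in [('front',[.48,-.2],[.52,0],0),('left',[.51,.02],[.59,.08],1),('right',[.51,-.28],[.59,-.22],1)]:
        q=f[(f[:,0]>lo[0])&(f[:,0]<hi[0])&(f[:,1]>lo[1])&(f[:,1]<hi[1])]
        if len(q)>5:
            fit=np.polyfit(q[:,1-ax],q[:,ax],1); print(nm,len(q),'mean',q[:,:2].mean(0).round(4),'slope deg',np.degrees(np.arctan(fit[0])).round(2), np.percentile(q[:,ax],[3,97]).round(4))
    bar(p,'cassette_yellow',.075,.11); bar(p,'cassette_orange',.068,.1)
plan(.6,.1,.25,180)
E
```

```text
dock 784 (array([528.7, 172.1]), array([272.9,  82.1]), 0.9)
front 153 mean [ 0.4963 -0.0978] slope deg 4.7 [0.488  0.5049]
left 61 mean [0.5496 0.0535] slope deg -3.22 [0.0501 0.0575]
right 69 mean [ 0.5502 -0.2351] slope deg -4.56 [-0.2388 -0.2316]
cassette_yellow 0.86 143 z [0.0874 0.0901 0.0934] (array([432.3, 169.6]), array([76.2, 10. ]), -87.0)
cassette_orange 0.56 146 z [0.0792 0.0827 0.0857] (array([416. ,  20.1]), array([78.5,  9.9]), 65.9)
dock 2252 (array([527.2, 176.8]), array([272.3,  81.9]), 2.9)
front 229 mean [ 0.4942 -0.1063] slope deg 4.94 [0.4865 0.5026]
left 87 mean [0.5479 0.0569] slope deg -4.72 [0.0527 0.0609]
right 80 mean [ 0.5491 -0.2321] slope deg -4.56 [-0.2362 -0.2279]
cassette_yellow 0.94 364 z [0.0819 0.0897 0.0919] (array([431.8, 173. ]), array([80.7, 11.8]), -87.2)
cassette_orange 0.83 291 z [0.0738 0.0809 0.0834] (array([415.4,  24. ]), array([77.6, 11.8]), 67.3)
turn -17.31 | shift [-1.33 -2.57 -0.11] = 3 x [-0.444 -0.856 -0.037]
```

Request:
jog_arm:
  moves: "8 0 0 -0.2 -0.5;8 0 0 0 -1;8 0 0 0 -1;8 0 0 0 -1;8 0 0 0 -1;8 0 0 0 -1;8 0 0 0 -1;8 0 0 0 -1;8 0 0 0 -1;8 0 0 0 -1;8 0 0 0 -1;8 0 0 0 -1;8 0 0 0 -1;8 0 0 0 -1;8 0 0 0 -1;8 0 0 0 -1;8 0 0 0 -0.9;8 0 0 0 0;8 0 0 0 0"

```text
clock: 9.83
position: [0.5605, 0.1769, 0.2532]
ee_rot: [-3.141, -0.001, 3.06]
wrist_force: [0.5, -0.0, -5.5]
grip_width: 0.0089
grip_force: 47.8
```

```bash
cat >> h.py <<'E'
C=np.array([.552,-.0894]); BY=np.radians(-4.7)
def box(x,y): return C+np.array([np.cos(BY)*x-np.sin(BY)*y,np.sin(BY)*x+np.cos(BY)*y])
E
python3 -c "
from h import *
print(env.get_state()['position'],np.degrees(env.get_state()['ee_rot']))
plan(*box(-.003,.102),.25,175.3)"
```

```text
[0.56045376 0.17691597 0.25324939] [-1.79977102e+02 -4.53407616e-02  1.75316088e+02]
turn 0.0 | shift [-0.35 -5.47  0.11] = 6 x [-0.058 -0.912  0.018]
```

Request:
jog_arm:
  moves: "8 -0.06 -0.5 0 0;8 -0.06 -0.95 0 0;8 -0.06 -1 0 0;8 -0.06 -1 0 0;8 -0.06 -0.97 0 0;8 -0.05 -0.7 0 0;8 0 -0.35 0 0;8 0 0 0 0;8 0 0 0.5 0;8 0 0 0.8 0;8 0 0 0.8 0;8 0 0 0.8 0;8 0 0 0.8 0;8 0 0 0.8 0;8 0 0 0.6 0;8 0 0 0.4 0;8 0 0 0.2 0;8 0 0 0 0;8 0 0 0 0"

```text
clock: 11.42
position: [0.5588, 0.0134, 0.0833]
ee_rot: [3.141, 0.001, 3.063]
wrist_force: [-0.1, 0.5, -5.0]
grip_width: 0.0093
grip_force: 47.8
```

Request:
jog_arm:
  moves: "8 0 0 0.2 0;8 0 0 0.15 0;8 0 0 0.15 0;8 0 0 0.1 0;8 0 0 0.05 0;8 0 0 0.05 0;8 0 0 0 0;8 0 0 0 0"

```text
clock: 12.08
position: [0.5581, 0.0126, 0.0621]
ee_rot: [3.142, 0.0, 3.062]
wrist_force: [-1.7, -0.8, -1.7]
grip_width: 0.0089
grip_force: 48.4
```

Request:
jog_arm:
  moves: "8 0 0 0.03 0;8 0 0 0 0;32 0 0 0 0;32 0 0 0 0;32 0 0 0 0;32 0 0 0 0;32 0 0 -0.3 0;32 0 0 -0.6 0;32 0 0 -0.9 0;32 0 0 -1 0;32 0 0 -1 0;32 0 0 -1 0;32 0 0 -1 0;32 0 0 -0.7 0;32 0 0 0 0"

```text
clock: 13.33
position: [0.5608, 0.0128, 0.2617]
ee_rot: [3.139, 0.01, 3.062]
wrist_force: [0.9, -0.3, -0.1]
grip_width: 0.0324
grip_force: 0.0
```

```bash
python3 - <<'E'
from h import *
print(env.get_state()['position'],env.get_state()['wrist_force'])
for n in ['top','scene']:
    p=shot(n); save(p,n+'2.png')
    bar(p,'cassette_blue',.06,.11);bar(p,'cassette_yellow',.075,.11); bar(p,'cassette_orange',.068,.1)
plan(.432,.173,.25,93.3)
E
```

```text
[0.56083052 0.01275764 0.26174275] [ 0.88114173 -0.29725449 -0.07489241]
cassette_yellow 0.87 146 z [0.0872 0.0902 0.0939] (array([432.3, 171. ]), array([78.8, 10.1]), -87.0)
cassette_blue 0.79 191 z [0.0757 0.0854 0.0874] (array([556.6,  14.2]), array([81.7, 10.1]), -4.9)
cassette_yellow 0.65 370 z [0.0824 0.0897 0.0919] (array([431.3, 173.1]), array([79.9, 10.8]), -87.6)
cassette_orange 0.65 315 z [0.0734 0.0809 0.0832] (array([414.9,  23. ]), array([79.4, 11.7]), 66.7)
turn 16.43 | shift [ 5.58 -3.87  0.16] = 6 x [ 0.929 -0.645  0.026]
```

View pics/scene2.png

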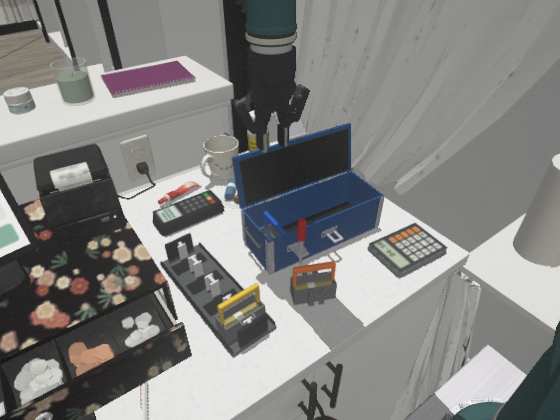

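Blue stands upright in the box at about (272,222). Next is yellow.

Request:
jog_arm:
  moves: "50 0.5 0 0 1;50 0.5 0 0 1;50 0.5 0 0 1;50 0 0 0 1;50 0 0 0 1;50 0 0 0 1;50 0 0 0 1;50 0 0 0 1;50 0 0 0 1;50 0 0 0 1;50 0 0 0 1;50 0 0 0 1;50 0 0 0 1;50 0 0 0 1;50 0 0 0 1;50 0 0 0 1;50 0 0 0 0.43;50 0 0 0 0;50 0 0 0 0"

```text
clock: 15.32
position: [0.5136, 0.0202, 0.2554]
ee_rot: [-3.141, 0.0, 1.63]
wrist_force: [0.4, 0.1, -0.1]
grip_width: 0.0498
grip_force: 0.0
```

```bash
python3 - <<'E'
from h import *
plan(.4322,.1715,.2,93.3)
E
```

```text
turn 0.02 | shift [ 5.19 -2.42  1.85] = 6 x [ 0.865 -0.403  0.308]
```

Request:
jog_arm:
  moves: "50 0.87 -0.4 0.2 0;50 0.87 -0.4 0.2 0;50 0.87 -0.4 0.4 0;50 0.87 -0.4 0.4 0;50 0.87 -0.4 0.4 0;50 0.84 -0.42 0.25 0;50 0 0 0 0;50 0 0 0 0"

```text
clock: 15.98
position: [0.4314, 0.1725, 0.1998]
ee_rot: [-3.14, 0.001, 1.633]
wrist_force: [0.1, -1.6, 1.0]
grip_width: 0.0499
grip_force: 0.0
```

```bash
python3 - <<'E'
from h import *
p=shot('wrist')
for o in ['cassette_yellow']: bar(p,o,.08,.11)
plan(.4322,.1725,.065,93.3)
E
```

```text
cassette_yellow 0.68 1004 z [0.088  0.0899 0.0909] (array([432.9, 172.6]), array([79.1,  9.8]), -86.6)
turn 0.0 | shift [ 0.06 -0.02  4.52] = 5 x [ 0.012 -0.004  0.904]
```

Request:
jog_arm:
  moves: "50 0.05 0 0.8 0;50 0 0 1 0;50 0 0 1 0;50 0 0 0.8 0;50 0 0 0.6 0;50 0 0 0.32 0;50 0 0 0 0;50 0 0 0 0;8 0 0 0 0;8 0 0 0 0;8 0 0 0 0;8 0 0 0 0;8 0 0 0 0;8 0 0 0 0"

```text
clock: 17.25
position: [0.4324, 0.1733, 0.0658]
ee_rot: [3.141, -0.001, 1.629]
wrist_force: [-1.7, -0.2, 6.7]
grip_width: 0.0089
grip_force: 48.8
```

Request:
jog_arm:
  moves: "8 0 0 -0.2 0;8 0 0 -0.3 0;8 0 0 -0.3 0;8 0 0 -0.3 0;8 0 0 -0.3 0;8 0 0 -0.3 0;8 0 0 -0.4 0;8 0 0 -0.6 0;8 0 0 -0.8 0;8 0 0 -0.8 0;8 0 0 -0.8 0;8 0 0 -0.6 0;8 0 0 -0.4 0;8 0 0 -0.2 0;8 0 0 0 0;8 0 0 0 0"

```text
clock: 18.58
position: [0.4318, 0.1728, 0.2536]
ee_rot: [-3.141, -0.0, 1.629]
wrist_force: [0.2, 0.6, -4.9]
grip_width: 0.0087
grip_force: 48.0
```

Request:
jog_arm:
  moves: "8 0 0 0 -0.5;8 0 0 0 -1;8 0 0 0 -1;8 0 0 0 -1;8 0 0 0 -1;8 0 0 0 -1;8 0 0 0 -1;8 0 0 0 -1;8 0 0 0 -1;8 0 0 0 -1;8 0 0 0 -1;8 0 0 0 -1;8 0 0 0 -1;8 0 0 0 -1;8 0 0 0 -1;8 0 0 0 -1;8 0 0 0 -0.9;8 0 0 0 0;8 0 0 0 0"

```text
clock: 20.17
position: [0.4316, 0.1726, 0.2527]
ee_rot: [-3.14, -0.002, 3.057]
wrist_force: [-0.3, 0.2, -3.9]
grip_width: 0.0089
grip_force: 48.0
```

```bash
python3 - <<'E'
from h import *
plan(*box(-.003,.034),.25,175.3)
for n in ['top','scene']:
    p=shot(n)
    bar(p,'cassette_blue',.06,.11); bar(p,'cassette_orange',.068,.1)
    P=pts(p,np.ones(p['depth'].shape,bool))
    Q=P[(P>[.36,.1,.025]).all(1)&(P<[.70,.23,.06]).all(1)]; print('dock',len(Q),rect(Q))
E
```

```text
turn -0.02 | shift [-4.61 -7.24  0.09] = 8 x [-0.577 -0.905  0.011]
cassette_blue 0.68 138 z [0.0831 0.0866 0.09  ] (array([554.7,  11.8]), array([76.1, 10. ]), -4.6)
cassette_orange 0.73 146 z [0.0788 0.0825 0.0851] (array([416.2,  20.5]), array([79.3,  9.9]), 65.9)
dock 409 (array([528.6, 176.4]), array([273.4,  59.1]), 3.1)
cassette_blue 0.82 192 z [0.076  0.0856 0.0879] (array([559.1,  29.8]), array([77.7, 46.3]), -10.4)
cassette_orange 0.72 315 z [0.0737 0.0808 0.0832] (array([415. ,  22.7]), array([80. , 11.8]), 65.5)
dock 1341 (array([526.8, 178.7]), array([271.2,  59.7]), 3.2)
```

Request:
jog_arm:
  moves: "8 -0.3 -0.5 0 0;8 -0.58 -0.9 0 0;8 -0.58 -0.95 0 0;8 -0.58 -0.95 0 0;8 -0.58 -0.95 0 0;8 -0.58 -0.95 0 0;8 -0.58 -0.95 0 0;8 -0.58 -0.7 0 0;8 -0.25 -0.4 0 0;8 0 0 0.3 0;8 0 0 0.5 0;8 0 0 0.8 0;8 0 0 0.8 0;8 0 0 0.8 0;8 0 0 0.8 0;8 0 0 0.8 0;8 0 0 0.5 0;8 0 0 0.2 0;8 0 0 0 0;8 0 0 0 0"

```text
clock: 22.13
position: [0.5527, -0.0548, 0.0891]
ee_rot: [3.141, 0.0, 3.06]
wrist_force: [0.0, -0.6, -3.5]
grip_width: 0.0089
grip_force: 48.1
```

```bash
python3 - <<'E'
from h import *
plan(*box(-.003,.034),.062,175.3)
E
```

```text
turn 0.01 | shift [ 0.03 -0.02  0.9 ] = 1 x [ 0.027 -0.018  0.905]
```

Request:
jog_arm:
  moves: "8 0 0 0.2 0;8 0 0 0.2 0;8 0 0 0.2 0;8 0 0 0.15 0;8 0 0 0.1 0;8 0 0 0.05 0;8 0 0 0.03 0;8 0 0 0 0;32 0 0 0 0;32 0 0 0 0;32 0 0 0 0;32 0 0 0 0"

```text
clock: 23.13
position: [0.5528, -0.0551, 0.0611]
ee_rot: [3.142, 0.001, 3.06]
wrist_force: [-0.1, 0.8, 0.4]
grip_width: 0.0321
grip_force: 0.0
```

Request:
jog_arm:
  moves: "32 0 0 -0.3 0;32 0 0 -0.6 0;32 0 0 -0.9 0;32 0 0 -1 0;32 0 0 -1 0;32 0 0 -1 0;32 0 0 -1 0;32 0 0 -0.6 0;32 0.9 0 0 0;40 1 0 0 0.5;40 1 0 0 1;40 1 0 0 1;40 0 0 0 1;40 0 0 0 1;40 0 0 0 1;40 0 0 0 1;40 0 0 0 1;40 0 0 0 1;40 0 0 0 0"

```text
clock: 24.72
position: [0.4364, -0.0405, 0.2535]
ee_rot: [3.141, 0.0, 2.316]
wrist_force: [0.1, -0.0, 0.4]
grip_width: 0.0397
grip_force: 0.0
```

```bash
python3 - <<'E'
from h import *
for n in ['top','scene']:
    p=shot(n)
    bar(p,'cassette_blue',.06,.11);bar(p,'cassette_yellow',.06,.11); bar(p,'cassette_orange',.068,.1)
plan(.4155,.0215,.19,66)
E
```

```text
cassette_blue 0.67 81 z [0.0835 0.0863 0.0899] (array([573.2,  10.4]), array([45.2,  9.9]), -4.6)
cassette_blue 0.58 195 z [0.0767 0.0856 0.0877] (array([551.7,  30.5]), array([89.6, 45. ]), -7.6)
cassette_yellow 0.63 177 z [0.0765 0.0847 0.0872] (array([552.5, -53.8]), array([76.8, 11.3]), -4.1)
cassette_orange 0.88 288 z [0.074  0.0809 0.0833] (array([415.7,  23.7]), array([77.3, 11.5]), 65.7)
turn 13.37 | shift [ 1.6  -1.47  2.1 ] = 3 x [ 0.534 -0.492  0.699]
```

Request:
jog_arm:
  moves: "40 0 0 0 1;40 0 0 0 1;40 0 0 0 1;40 0 0 0 1;40 0 0 0 1;40 0 0 0 1;40 0 0 0 1;40 0 0 0 1;40 0 0 0 1;40 0 0 0 1;40 0 0 0 1;40 0 0 0 1;40 0 0 0 1;40 0 0 0 0.37;40 0.8 -0.75 0.8 0;40 0.8 -0.7 0.8 0;40 0 0 0.5 0;40 0 0 0 0;40 0 0 0 0"

```text
clock: 26.7
position: [0.4161, 0.0208, 0.1898]
ee_rot: [-3.141, 0.001, 1.152]
wrist_force: [1.2, -0.1, 0.2]
grip_width: 0.0402
grip_force: 0.0
```

```bash
python3 - <<'E'
from h import *
p=shot('wrist')
bar(p,'cassette_orange',.074,.1)
plan(.4155,.0217,.057,66)
E
```

```text
cassette_orange 0.7 1023 z [0.0801 0.0819 0.0829] (array([417.2,  21.7]), array([79.5,  9.9]), 65.7)
turn -0.02 | shift [ 0.01 -0.07  4.46] = 5 x [ 0.003 -0.014  0.893]
```

Request:
jog_arm:
  moves: "40 0 0 0.8 0;40 0 0 1 0;40 0 0 1 0;40 0 0 0.8 0;40 0 0 0.6 0;40 0 0 0.25 0;40 0 0 0 0;40 0 0 0 0;8 0 0 0 0;8 0 0 0 0;8 0 0 0 0;8 0 0 0 0;8 0 0 0 0;8 0 0 0 0"

```text
clock: 27.97
position: [0.4167, 0.0216, 0.0575]
ee_rot: [3.141, -0.002, 1.152]
wrist_force: [-2.4, 0.9, 6.9]
grip_width: 0.0092
grip_force: 49.1
```

Request:
jog_arm:
  moves: "8 0 0 -0.2 0;8 0 0 -0.4 0;8 0 0 -0.7 0;8 0 0 -0.8 0;8 0 0 -0.8 0;8 0 0 -0.8 0;8 0 0 -0.8 0;8 0 0 -0.8 0;8 0 0 -0.7 0;8 0 0 -0.4 0;8 0 0 0 0;8 0 0 0 -0.5;8 0 0 0 -1;8 0 0 0 -1;8 0 0 0 -1;8 0 0 0 -1;8 0 0 0 -1;8 0 0 0 -1;8 0 0 0 -1;8 0 0 0 -1"

```text
clock: 29.63
position: [0.4149, 0.0209, 0.2471]
ee_rot: [-3.139, -0.0, 1.897]
wrist_force: [-0.4, 0.3, -5.7]
grip_width: 0.009
grip_force: 48.3
```

Request:
jog_arm:
  moves: "8 0 0 0 -1;8 0 0 0 -1;8 0 0 0 -1;8 0 0 0 -1;8 0 0 0 -1;8 0 0 0 -1;8 0 0 0 -1;8 0 0 0 -1;8 0 0 0 -1;8 0 0 0 -1;8 0 0 0 -1;8 0 0 0 -1;8 0 0 0 -1;8 0 0 0 -0.35;8 0 0 0 0;8 0 0 0 0"

```text
clock: 30.97
position: [0.4153, 0.021, 0.2475]
ee_rot: [-3.141, -0.002, 3.057]
wrist_force: [0.5, -0.6, -5.4]
grip_width: 0.0091
grip_force: 48.3
```

```bash
python3 - <<'E'
from h import *
plan(*box(-.003,-.034),.25,175.3)
for n in ['top','scene']:
    p=shot(n)
    bar(p,'cassette_blue',.06,.11);bar(p,'cassette_yellow',.06,.11)
E
```

```text
turn -0.03 | shift [-4.74 -4.43 -0.08] = 5 x [-0.949 -0.885 -0.017]
cassette_blue 0.93 134 z [0.0835 0.0866 0.0892] (array([557.4,  11.6]), array([76.3, 10. ]), -4.7)
cassette_yellow 0.75 137 z [0.0833 0.0861 0.0891] (array([552.1, -56. ]), array([76.6,  9.9]), -4.6)
cassette_blue 0.68 200 z [0.0766 0.0858 0.0878] (array([548.7,  16.7]), array([91.1, 24.1]), -16.4)
cassette_yellow 0.81 57 z [0.0649 0.0834 0.0865] (array([579.1, -54.8]), array([24.3,  8.3]), -7.0)
```

Request:
jog_arm:
  moves: "8 -0.4 -0.4 0 0;8 -0.7 -0.65 0 0;8 -0.8 -0.75 0 0;8 -0.8 -0.75 0 0;8 -0.8 -0.75 0 0;8 -0.7 -0.65 0 0;8 -0.54 -0.48 0 0;8 0 0 0 0;8 0 0 0.5 0;8 0 0 0.8 0;8 0 0 0.8 0;8 0 0 0.8 0;8 0 0 0.8 0;8 0 0 0.8 0;8 0 0 0.6 0;8 0 0 0.2 0;8 0 0 0 0;8 0 0 0 0"

```text
clock: 32.77
position: [0.5473, -0.1231, 0.0899]
ee_rot: [-3.141, 0.001, 3.058]
wrist_force: [-0.4, 0.8, -5.3]
grip_width: 0.0088
grip_force: 48.3
```

```bash
python3 - <<'E'
from h import *
plan(*box(-.003,-.034),.062,175.3)
E
```

```text
turn -0.02 | shift [ 0.04 -0.    0.93] = 1 x [ 0.036 -0.     0.929]
```

Request:
jog_arm:
  moves: "8 0 0 0.2 0;8 0 0 0.2 0;8 0 0 0.2 0;8 0 0 0.15 0;8 0 0 0.1 0;8 0 0 0.08 0;8 0 0 0.03 0;8 0 0 0 0;32 0 0 0 0;32 0 0 0 0;32 0 0 0 0;32 0 0 0 0"

```text
clock: 33.77
position: [0.5474, -0.1232, 0.0609]
ee_rot: [-3.142, 0.001, 3.058]
wrist_force: [0.1, 0.8, 0.7]
grip_width: 0.0321
grip_force: 0.0
```

Request:
jog_arm:
  moves: "32 0 0 -0.3 0;32 0 0 -0.6 0;32 0 0 -0.9 0;32 0 0 -1 0;32 0 0 -1 0;32 0 0 -1 0;32 0 0 -1 0;32 0 0 -1 0;32 0 0 -1 0;0 0 0 -0.8 0;0 0 0 -0.4 0;0 0 0 0 0;0 0 0 0 0"

```text
clock: 34.85
position: [0.5466, -0.123, 0.3303]
ee_rot: [3.141, 0.0, 3.058]
wrist_force: [0.0, 0.8, -1.1]
grip_width: 0.0001
grip_force: 0.0
```

```bash
python3 - <<'E'
from h import *
for n in ['top','scene']:
    p=shot(n); save(p,n+'3.png')
    for o in ['blue','yellow','orange']: bar(p,'cassette_'+o,.06,.11)
    P=pts(p,np.ones(p['depth'].shape,bool))
    for z0 in [.1,.13,.16,.19,.2,.205]:
        Q=P[(P[:,2]>z0)&(P[:,2]<z0+.01)&(P[:,0]>.58)&(P[:,0]<.68)&(P[:,1]>-.23)&(P[:,1]<-.14)]
        b=(Q[:,:2]-C)@np.array([np.cos(BY),np.sin(BY)]) if len(Q) else np.array([np.nan]); print('lid z',z0,len(Q),np.percentile(b,[10,50,90]).round(3))
plan(*box(.105,-.095),.31,175.3)
E
```

```text
cassette_blue 0.78 140 z [0.0819 0.086  0.0895] (array([555.3,  11.9]), array([75.6, 10.2]), -4.8)
cassette_yellow 0.56 141 z [0.0832 0.0864 0.0894] (array([553.3, -56.1]), array([80.3,  9.9]), -4.6)
lid z 0.1 0 [nan nan nan]
lid z 0.13 0 [nan nan nan]
lid z 0.16 0 [nan nan nan]
lid z 0.19 0 [nan nan nan]
lid z 0.2 0 [nan nan nan]
lid z 0.205 0 [nan nan nan]
cassette_blue 0.93 221 z [0.0777 0.0858 0.0918] (array([551.3,  31.1]), array([91.3, 46.2]), -7.6)
cassette_yellow 0.67 175 z [0.0769 0.0854 0.0873] (array([551.9, -53.3]), array([77.7, 10.8]), -4.6)
cassette_orange 0.71 178 z [0.0725 0.085  0.0871] (array([ 546.8, -121.6]), array([80.6, 11.3]), -4.8)
lid z 0.1 101 [0.056 0.057 0.059]
lid z 0.13 127 [0.06  0.062 0.064]
lid z 0.16 129 [0.066 0.067 0.069]
lid z 0.19 169 [0.071 0.073 0.076]
lid z 0.2 157 [0.076 0.077 0.081]
lid z 0.205 85 [0.077 0.079 0.083]
turn -0.02 | shift [-3.59 -2.03  0.66] = 4 x [-0.897 -0.508  0.165]
```

View pics/scene3.png

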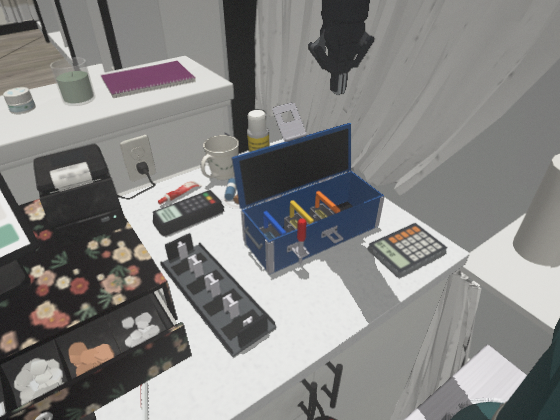

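All three cassettes stand in the box: blue (272,222), yellow (298,212), orange (325,202). Next I shut the lid.

Request:
jog_arm:
  moves: "0 -0.5 -0.3 0 0;0 -0.8 -0.4 0 0;0 -0.9 -0.5 0 0;0 -0.9 -0.5 0 0;0 -0.8 -0.33 0 0;0 0 0 0 0;0 0 0 0 0"

```text
clock: 35.83
position: [0.6585, -0.1943, 0.329]
ee_rot: [-3.141, -0.002, 3.057]
wrist_force: [-0.4, 0.9, 0.7]
grip_width: -0.0002
grip_force: 0.0
```

```bash
python3 - <<'E'
from h import *
plan(*box(.115,-.095),.182,175.3)
p=shot('top'); 
for o in ['box_lid','hasp','yellow_can']:
    for c,uv,P in look(p,o): print(o,c,np.percentile(P,[2,50,98],axis=0).round(3).tolist())
E
```

```text
turn -0.03 | shift [-0.01  0.03  4.9 ] = 5 x [-0.002  0.006  0.98 ]
box_lid 0.82 [[0.613, -0.123, 0.097], [0.631, -0.062, 0.196], [0.682, 0.044, 0.262]]
hasp 0.55 [[0.632, -0.126, 0.212], [0.655, -0.098, 0.235], [0.684, -0.072, 0.265]]
yellow_can 0.61 [[0.771, -0.132, 0.017], [0.781, -0.107, 0.158], [0.813, -0.085, 0.204]]
```

Request:
jog_arm:
  moves: "0 0 0 0.6 0;0 0 0 0.9 0;0 0 0 1 0;0 0 0 1 0;0 0 0 0.9 0;0 0 0 0.5 0;0 0 0 0 0;0 0.4 0 0 0;0 0.3 0 0 0;0 0.3 0 0 0;0 0.28 0 0 0;0 0.28 0 0 0;0 0.28 0 0.02 0;0 0.27 0 0.02 0;0 0 0 0 0"

```text
clock: 37.28
position: [0.5928, -0.1883, 0.1822]
ee_rot: [3.141, -0.002, 3.057]
wrist_force: [1.5, -0.4, 0.0]
grip_width: -0.0001
grip_force: 0.1
```

Request:
jog_arm:
  moves: "0 0.26 0 0.07 0;0 0.26 0 0.08 0;0 0.25 0 0.1 0;0 0.24 0 0.13 0;0 0.23 0 0.15 0;0 0.22 0 0.17 0;0 0.2 0 0.2 0;0 0.19 0 0.21 0;0 0.17 0 0.21 0;0 0.14 0 0.24 0;0 0.13 0 0.25 0;0 0.11 0 0.25 0;0 0.07 0 0.27 0;0 0.06 0 0.27 0;0 0.04 0 0.25 0;0 0 0 0.05 0;0 0 0 0 0"

```text
clock: 38.7
position: [0.5188, -0.1819, 0.0997]
ee_rot: [3.137, 0.001, 3.058]
wrist_force: [-14.4, 6.7, 46.9]
grip_width: -0.0001
grip_force: 23.2
```

Request:
jog_arm:
  moves: "0 0 0 -0.2 0;0 0 0 -0.6 0;0 0 0 -1 0;0 0 0 -1 0;0 0 0 -1 0;0 0 0 -1 0;0 0 0 0 0;0 0 0 0 0"

```text
clock: 39.37
position: [0.5193, -0.1819, 0.2404]
ee_rot: [3.141, 0.003, 3.058]
wrist_force: [0.7, 0.3, -1.4]
grip_width: -0.0003
grip_force: 0.0
```

```bash
python3 - <<'E'
from h import *
print(env.get_state()['position'],env.get_state()['wrist_force'])
for n in ['scene','top']:
    p=shot(n); save(p,n+'4.png')
    P=pts(p,np.ones(p['depth'].shape,bool))
    b=(P[:,:2]-C)@np.array([[np.cos(BY),-np.sin(BY)],[np.sin(BY),np.cos(BY)]])
    for x0 in [-.05,-.03,0,.03,.05]:
        m=(abs(b[:,0]-x0)<.005)&(abs(b[:,1]-.09)<.04)&(P[:,2]<.16); print(x0,m.sum(),np.median(P[m,2]).round(4))
    for o in ['hasp','pin']:
        for c,uv,Q in look(p,o):
            B=(Q[:,:2]-C)@np.array([[np.cos(BY),-np.sin(BY)],[np.sin(BY),np.cos(BY)]]); print(o,round(c,2),uv,np.percentile(np.c_[B,Q[:,2]],[3,50,97],axis=0).round(3).tolist())
E
```

```text
[ 0.51927447 -0.18193858  0.24042661] [ 0.71662283  0.34605708 -1.38546173]
-0.05 136 0.1005
-0.03 126 0.1008
0 121 0.101
0.03 110 0.1009
0.05 103 0.101
hasp 0.5 [339.7, 217.4] [[-0.123, -0.035, 0.074], [-0.089, 0.002, 0.116], [-0.057, 0.029, 0.139]]
pin 0.87 [301.4, 232.9] [[-0.087, 0.08, 0.059], [-0.083, 0.089, 0.104], [-0.075, 0.094, 0.135]]
-0.05 143 0.1009
-0.03 140 0.1013
0 137 0.1011
0.03 134 0.1013
0.05 137 0.1013
hasp 0.83 [315.4, 258.7] [[-0.121, -0.027, 0.003], [-0.087, -0.0, 0.114], [-0.059, 0.026, 0.139]]
pin 0.62 [240.4, 144.6] [[0.168, 0.139, 0.005], [0.198, 0.215, 0.033], [0.232, 0.291, 0.039]]
```

View pics/scene4.png

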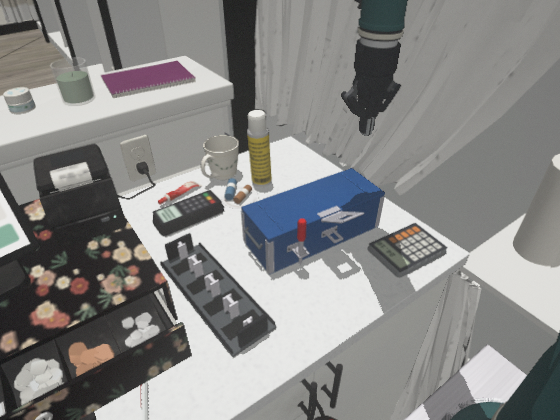

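```bash
python3 - <<'E'
from h import *
plan(*box(-.107,-.029),.17,175.3)
E
```

```text
turn -0.02 | shift [2.68 2.19 2.27] = 3 x [0.894 0.731 0.756]
```

Request:
jog_arm:
  moves: "0 0.6 0.5 0 0;0 0.7 0.6 0 0;0 0.7 0.6 0 0;0 0.68 0.49 0 0;0 0 0 0.6 0;0 0 0 0.9 0;0 0 0 0.77 0;0 0 0 0 0;0 0 0 0.4 0;0 0 0 0.4 0;0 0 0 0.4 0;0 0 0 0.4 0;0 0 0 0.4 0;0 0 0 0.4 0;0 0 0 0.4 0;0 0 0 0 0"

```text
clock: 41.0
position: [0.443, -0.1096, 0.0863]
ee_rot: [-3.141, -0.003, 3.058]
wrist_force: [-0.7, -0.5, -0.8]
grip_width: 0.0002
grip_force: 0.0
```

Request:
jog_arm:
  moves: "0 0 0 0.35 0;0 0 0 0.35 0;0 0 0 0.35 0;0 0 0 0.33 0;0 0 0 0 0;0 -0.2 0 0 0;0 -0.2 0 0 0;0 -0.2 0 0 0;0 -0.2 0 0 0;0 -0.1 0 0 0;0 -0.1 0 0 0;0 -0.05 0 0 0;0 0 0 0 0;0 0 0 0 0"

```text
clock: 42.17
position: [0.4731, -0.1118, 0.0454]
ee_rot: [3.141, -0.004, 3.058]
wrist_force: [-6.4, 1.2, 1.6]
grip_width: 0.0001
grip_force: 0.0
```

```bash
cat >> h.py <<'E'
def tobox(P):
    P=np.atleast_2d(P); return np.c_[(P[:,:2]-C)@np.array([[np.cos(BY),-np.sin(BY)],[np.sin(BY),np.cos(BY)]]),P[:,2]]
E
python3 - <<'E'
from h import *
s=env.get_state(); print(tobox(s['position']).round(4),s['wrist_force'].round(1))
for n in ['scene','top']:
    p=shot(n); save(p,n+'5.png')
    for c,uv,Q in look(p,'hasp'): print(round(c,2),uv,np.percentile(tobox(Q),[3,50,97],axis=0).round(3).tolist())
E
```

```text
[[-0.0768 -0.0288  0.0454]] [-6.4  1.2  1.6]
0.54 [325.3, 229.7] [[-0.066, -0.017, 0.027], [-0.063, 0.014, 0.066], [-0.061, 0.028, 0.1]]
```

Request:
jog_arm:
  moves: "0 -0.1 0 0 0;0 0 0 0 0;0 0.3 0 0 0;0 0.5 0 0 0;0 0.5 0 0 0;0 0 0 -0.8 0;0 0 0 -1 0;0 0 0 -1 0;0 0 0 -1 0;40 0 0 -0.8 0;40 0 0 0 0;40 0 0 0 0"

```text
clock: 43.37
position: [0.4407, -0.1092, 0.1854]
ee_rot: [3.14, 0.005, 3.058]
wrist_force: [-0.5, -0.3, 0.0]
grip_width: 0.0358
grip_force: 0.0
```

```bash
python3 - <<'E'
from h import *
s=env.get_state(); print(tobox(s['position']).round(4),s['wrist_force'].round(1))
for n in ['scene','top']:
    p=shot(n); save(p,n+'6.png')
    for o in ['hasp','pin']:
        for c,uv,Q in look(p,o): print(o,round(c,2),uv,np.percentile(tobox(Q),[3,50,97],axis=0).round(3).tolist())
plan(*box(-.0785,.085),.19,175.3)
p=cv2.imread('pics/scene6.png')[150:300,200:400]; cv2.imwrite('pics/c6.png',cv2.resize(p,None,fx=4,fy=4,interpolation=cv2.INTER_CUBIC))
E
```

```text
[[-0.1093 -0.0288  0.1854]] [-0.5 -0.3  0. ]
hasp 0.86 [330.3, 229.3] [[-0.066, -0.026, 0.029], [-0.063, 0.006, 0.074], [-0.058, 0.028, 0.101]]
pin 0.61 [301.0, 236.8] [[-0.087, 0.079, 0.058], [-0.082, 0.089, 0.103], [-0.073, 0.094, 0.135]]
pin 0.59 [283.4, 249.3] [[-0.087, 0.074, 0.058], [-0.081, 0.083, 0.13], [-0.072, 0.092, 0.138]]
turn -0.02 | shift [-1.09  3.8  -0.23] = 4 x [-0.273  0.951 -0.059]
```

View pics/c6.png

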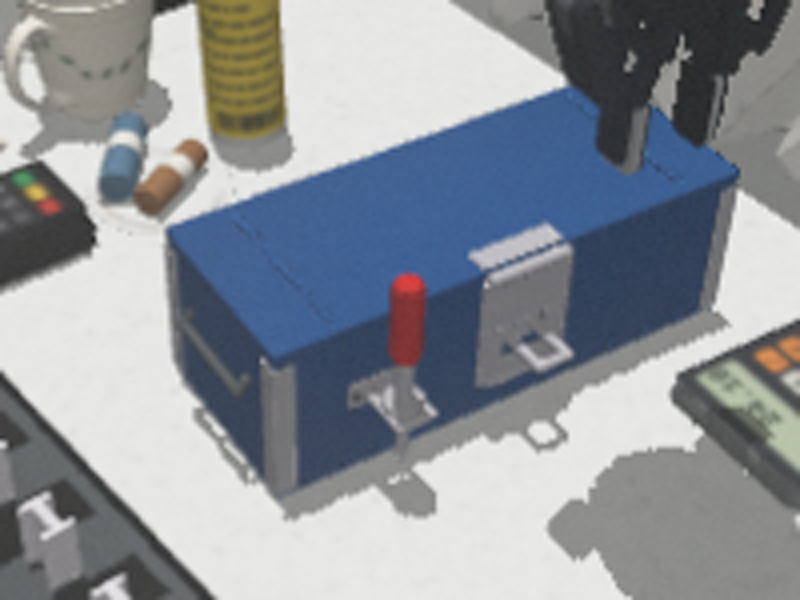

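The crop shows the hasp lying flat on the box front with the staple through its window at (540,348), and the pin still in the parking loop at (405,340). I'll go over the pin.

Request:
jog_arm:
  moves: "50 0 0.6 -0.3 0;50 -0.3 0.8 -0.2 0;50 -0.3 0.9 -0.2 0;50 -0.3 0.9 0 0;50 -0.19 0.6 0 0;50 0 0 0 0;50 0 0 0 0"

```text
clock: 44.25
position: [0.4812, 0.0022, 0.204]
ee_rot: [-3.14, -0.002, 3.06]
wrist_force: [-0.0, 1.0, -0.6]
grip_width: 0.0497
grip_force: 0.0
```

```bash
python3 - <<'E'
from h import *
p=shot('wrist'); save(p,'w7.png')
print(tobox(p['state']['position']).round(4))
for c,uv,Q in look(p,'pin'):
    B=tobox(Q); print(round(c,2),uv,np.percentile(B,[3,50,97],axis=0).round(4).tolist()); t=B[B[:,2]>.127]; print('top',len(t),t.mean(0),np.ptp(t,axis=0))
P=tobox(pts(p,np.ones(p['depth'].shape,bool)))
for y0 in [0,.085]:
    m=(abs(P[:,1]-y0)<.02)&(P[:,0]<-.067)&(P[:,0]>-.1)&(abs(P[:,2]-.052)<.006)
    if m.any(): q=P[m]; print('loop',y0,m.sum(),np.percentile(q,[2,50,98],axis=0).round(4).tolist())
plan(*box(-.079,.0845),.094,175.3)
E
```

```text
[[-0.0781  0.0855  0.204 ]]
0.96 [278.0, 205.9] [[-0.0857, 0.0763, 0.0583], [-0.0815, 0.0847, 0.1205], [-0.0723, 0.093, 0.1349]]
top 361 [-0.07840186  0.08470824  0.13290453] [0.01631336 0.01534159 0.00845268]
loop 0 346 [[-0.0913, -0.0113, 0.0518], [-0.0827, 0.0015, 0.0547], [-0.0676, 0.0113, 0.0563]]
loop 0.085 210 [[-0.0906, 0.0731, 0.0525], [-0.0868, 0.0851, 0.0547], [-0.0685, 0.0963, 0.0575]]
turn -0.03 | shift [0.02 0.02 3.68] = 4 x [0.005 0.006 0.919]
```

View pics/w7.png

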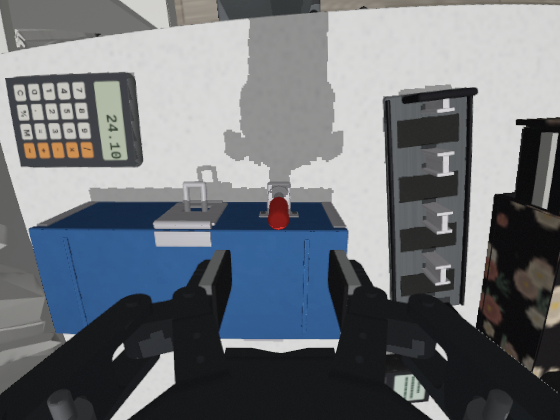

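The pin head is at (278,210), centred between the fingers, and the staple loop is at (195,195). I'll descend and grip.

Request:
jog_arm:
  moves: "50 0 0 0.7 0;50 0 0 0.9 0;50 0 0 0.9 0;50 0 0 0.7 0;50 0 0 0.48 0;50 0 0 0 0;50 0 0 0 0;10 0 0 0 0;10 0 0 0 0;10 0 0 0 0;10 0 0 0 0;10 0 0 0 0;10 0 0 0 0"

```text
clock: 45.43
position: [0.4823, 0.0015, 0.0956]
ee_rot: [3.141, 0.002, 3.058]
wrist_force: [-0.5, -0.5, 6.7]
grip_width: 0.0155
grip_force: 58.4
```

Request:
jog_arm:
  moves: "10 0 0 -0.3 0;10 0 0 -0.5 0;10 0 0 -0.6 0;10 0 0 -0.6 0;10 0 0 -0.3 0;10 0 0 0 0;10 0 0 0 0"

```text
clock: 46.02
position: [0.4814, 0.0019, 0.1637]
ee_rot: [3.141, 0.001, 3.059]
wrist_force: [-0.1, 0.3, -0.2]
grip_width: 0.0158
grip_force: 58.4
```

```bash
python3 - <<'E'
from h import *
print(tobox(env.get_state()['position']).round(4))
for n in ['scene','top']:
    p=shot(n)
    for c,uv,Q in look(p,'pin'):
        B=tobox(Q); print(round(c,2),uv,np.percentile(B,[3,50,97],axis=0).round(4).tolist())
plan(*box(-.0785,0),.162,175.3)
E
```

```text
[[-0.0778  0.0852  0.1637]]
0.8 [301.9, 218.8] [[-0.0875, 0.0807, 0.092], [-0.0832, 0.0883, 0.1449], [-0.0716, 0.0951, 0.2029]]
turn -0.02 | shift [-0.   -2.83  0.02] = 3 x [-0.    -0.943  0.006]
```

Request:
jog_arm:
  moves: "10 0 -0.3 0 0;10 0 -0.5 0 0;10 0 -0.6 0 0;10 0 -0.6 0 0;10 0 -0.5 0 0;10 0 -0.33 0 0;10 0 0 0 0;10 0 0 0 0;10 0 0 0 0"

```text
clock: 46.97
position: [0.4743, -0.0823, 0.1633]
ee_rot: [3.141, -0.001, 3.059]
wrist_force: [-0.5, 1.3, -1.1]
grip_width: 0.0156
grip_force: 58.5
```

```bash
python3 - <<'E'
from h import *
s=env.get_state(); print(tobox(s['position']).round(4),s['wrist_force'].round(1))
p=shot('wrist')
for c,uv,Q in look(p,'pin'):
    B=tobox(Q); print(round(c,2),uv,np.percentile(B,[3,50,97],axis=0).round(4).tolist())
    for a in (.08,.1,.12,.14,.16,.18):
        t=B[abs(B[:,2]-a)<.01]; print(a,len(t),t[:,1].mean() if len(t) else '')
P=tobox(pts(p,np.ones(p['depth'].shape,bool)))
m=(abs(P[:,1])<.02)&(P[:,0]<-.067)&(P[:,0]>-.1)&(abs(P[:,2]-.054)<.006); print(m.sum(),np.percentile(P[m],[2,50,98],axis=0).round(4).tolist())
plan(*box(-.0785,0),.097,175.3)
E
```

```text
[[-0.078   0.0007  0.1633]] [-0.5  1.3 -1.1]
0.75 [279.3, 270.9] [[-0.0863, -0.0062, 0.1257], [-0.0829, 0.0014, 0.1858], [-0.0734, 0.0086, 0.2022]]
0.08 3 0.0007700780056324935
0.1 36 0.0018827720938947197
0.12 532 0.0011111256404463315
0.14 189 0.0010065684191787312
0.16 278 0.0015205451571871545
0.18 603 0.0012215279735295459
467 [[-0.091, -0.0115, 0.0517], [-0.0821, -0.0002, 0.0546], [-0.0675, 0.0112, 0.0562]]
turn 0.0 | shift [ 0.02 -0.03  2.21] = 3 x [ 0.006 -0.011  0.737]
```

Request:
jog_arm:
  moves: "10 0 -0.04 0 0;10 0 0 0.3 0;10 0 0 0.3 0;10 0 0 0.3 0;10 0 0 0.3 0;10 0 0 0.3 0;10 0 0 0.3 0;10 0 0 0.25 0;10 0 0 0.15 0;10 0 0 0 0;10 0 0 0 0"

```text
clock: 47.98
position: [0.4742, -0.0844, 0.0973]
ee_rot: [-3.141, -0.0, 3.058]
wrist_force: [-0.3, 0.2, -0.7]
grip_width: 0.0156
grip_force: 58.5
```

No contact force, so the pin is nearly home. I'll release and retreat.

Request:
jog_arm:
  moves: "10 0 0 0.05 0;10 0 0 0 0;45 0 0 0 0;45 0 0 0 0;45 0 0 0 0;45 0 0 0 0;45 0 0 0 0;45 0 0 -0.3 0;45 0 0 -0.8 0;45 0 0 -1 0;45 0 0 -1 0;45 0 0 -1 0;45 0 0 -1 0;45 0 0 -1 0;45 0 0 -0.5 0;45 0 0 0 0;45 0 0 0 0"

```text
clock: 49.4
position: [0.4744, -0.0842, 0.295]
ee_rot: [3.141, 0.002, 3.058]
wrist_force: [-0.2, 0.3, -0.5]
grip_width: 0.0451
grip_force: 0.0
```

```bash
python3 - <<'E'
from h import *
s=env.get_state(); print(tobox(s['position']).round(4))
for n in ['wrist','scene']:
    p=shot(n); save(p,n+'8.png')
    for o in ['pin','hasp']:
        for c,uv,Q in look(p,o): print(o,round(c,2),uv,np.percentile(tobox(Q),[3,50,97],axis=0).round(4).tolist())
    P=tobox(pts(p,np.ones(p['depth'].shape,bool))); m=(abs(P[:,0])<.04)&(abs(P[:,1]-.1)<.03)&(P[:,2]<.13); print('lid',np.median(P[m,2]))
p=cv2.imread('pics/scene8.png')[150:300,200:400]; cv2.imwrite('pics/c8.png',cv2.resize(p,None,fx=4,fy=4,interpolation=cv2.INTER_CUBIC))
E
```

```text
[[-0.0778 -0.0012  0.295 ]]
pin 0.7 [279.4, 181.0] [[-0.0866, -0.0103, 0.0583], [-0.082, -0.0013, 0.1224], [-0.0724, 0.0076, 0.1349]]
hasp 0.93 [286.4, 195.1] [[-0.0649, -0.0274, 0.0178], [-0.0626, 0.0045, 0.0792], [-0.0566, 0.0264, 0.101]]
lid 0.1001657829792667
pin 0.82 [336.4, 220.7] [[-0.0874, -0.0043, 0.0297], [-0.0826, 0.0035, 0.1014], [-0.0747, 0.0084, 0.1347]]
hasp 0.69 [324.6, 230.0] [[-0.0661, -0.0007, 0.0269], [-0.0633, 0.0153, 0.0713], [-0.0612, 0.0271, 0.1003]]
lid 0.10095455669238707
```

View pics/c8.png

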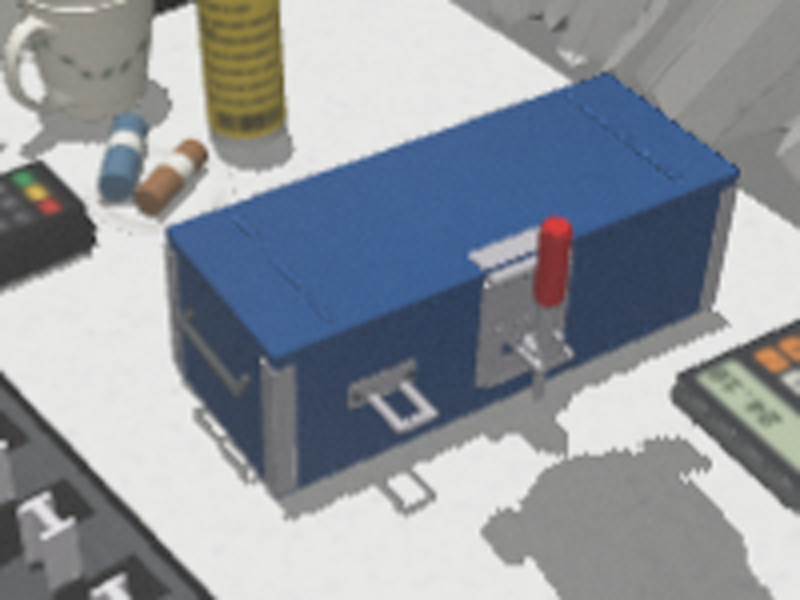

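The pin is home in the staple (red grip at (552,262), top at z = 0.135). The hasp is flat and the lid is shut at z = 0.10.

```bash
python3 -c "
from workcell import ticket
print(ticket.close_job())"
```

```text
the job is handed in; nothing more can be done
None
```

The job is handed in: all three cassettes (blue, yellow, orange) stand upright in the deposit box, the lid is shut, the hasp is down flat over its staple and the pin is fully home, at 49 s on the clock.

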